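# Pack pocket volumes into strongroom trays

## Robot

A 6-joint arm with a two-finger parallel gripper is mounted at the origin on the work surface. World frame = base frame: x ahead of the robot, y to its left, z up, the work surface at z = 0. Lengths are in m, angles in rad, forces in N, time in s.
With the tool pointing down it reaches from about 0.375 to 0.975 m from the base axis. Payload 3.8 kg.
Tool frame: the origin (TCP) lies on the mounting face of the last link; the fingertips stand 173 mm ahead of it and the grasp point (between the pads) lies 155 mm ahead of it; z points along the fingers, y is the direction in which the jaws open and shut (so a half turn about z gives the same grasp; the last joint's range is limited). The gripper opens to 85 mm and grips with 20 to 120 N. Pads are 22 mm wide; open, the fingers measure 114 mm over their backs; the gripper's body (76 mm by 85 mm) begins 54 mm behind the grasp point. The pads swing forward as they close: fully open they stand 13 mm farther back than shut.
Start: joints at [1.114, 0.264, 1.604, -0, 1.274, -0.037], TCP at [0.275, 0.616, 0.405] pointing down, gripper open.
Joint ranges: [-2.63, 2.63], [-0.94, 2.18], [0.31, 2.57], [-1.31, 4.45], [0, 2.66], [-2.55, 2.55]. Speed limits (rad/s): [2.57, 2.57, 3.14, 3.14, 3.14, 3.14].

## Interface

Orientations are given as a rotation vector (axis times angle).
In Python, from workcell import bot gives the robot as it stands.
- The arm moves only by the shell command python3 -m jog 'ROWS' [FORCE]. ROWS is JSON, a list that holds one entry, the list of rows, each a list of 7 numbers: the closure, from 0 (fully open) to 1 (shut), then the shift along the tool's x, y, z in cm, then the turn, a rotation vector about the tool's x, y, z in rad. A call has 1 to 12 rows; each row is the pose to reach, as a shift and turn from the pose commanded when the call began, along the tool's axes at that moment; what a row does not reach only later rows make up. A row lasts 1/8 s, in which the tool goes at most 62.5 mm and 10.7 degrees, less where a joint would pass 70% of its speed; a pose out of reach is approached as far as the arm can. A call with a gripper value outside its range is refused whole. The fingers move at their own pace and stop on an object; FORCE is the grip in N (left out, the last holds). Time passes only in rows, so rows that repeat a pose let the fingers close. It gives the time, the measured TCP pose, the force and the opening at its end, in the units of the state.
- bot.read_state(): the state, without advancing time (a new reading comes with each control period).
- bot.read_camera(name): name is "scene" or "top" or "wrist"; returns the picture (480x640x3 uint8, red, green, blue); there is no depth.
- bot.camera_model(name): a dict with "intrinsics" (3x3 intrinsics, pixels), "rvec" (rotation vector, rad) and "tvec" (3), from world to camera coordinates, as OpenCV has them. Camera axes: x right, y down, z forward; pixel columns grow to the right and rows downward; lengths in m; the calibration is good to about 2 mm. A picture is of the moment at which its call begins: read the wrist's pose just before it. camera_model takes no time and is no camera call; for the wrist camera it gives the pose at the moment of the call.
- bot.finish_job(): hands the job in, once; it reports no verdict.
The state is a dict: "time": time; "q": joint angles; "joint_vel": joint speeds; "joint_torque": joint torques, N m; "tool_pos": TCP position; "tcp_rot": TCP orientation; "wrist_force": force on the tool from outside, world axes, zero at the start; "torque": the same for the moment, N m; "width": opening from 0.0 (shut) to 1.0 (fully open).
Only numpy, scipy, OpenCV 4.12 (cv2) and the standard library are available. Lean on these libraries where they do the work, as an engineer would, in place of code of your own. Each camera call takes 0.05 s, during which the arm holds its last target.

## Task

Pack the four antique pocket books into the two blue trays for the cabinet: the two cream vellum books in the white-lined tray, the two brown calf books in the dark-grey-lined tray. In each tray the larger book lies flat and square in the middle with the smaller one flat and centred on top of it, every spine towards the tray's label holder. Set the books down, do not drop them, and leave the blue notebook, the loupe and the box of slips where they are.

Things in the scene. Friction and masses are not known exactly. Their poses are not given: they have to be found in the camera images.
- vellum_large: The larger vellum volume, a loose antique pocket book lying flat: cream covers, tan leather spine strip; 64 mm spine to fore-edge (its x), 112 mm head to tail (y), 30 mm thick (z), about 150 g, rigid, square sides. Origin: centre of its underside. Spine on its -x side; z up out of the cover.
- vellum_small: The smaller vellum volume, a loose antique pocket book lying flat: cream covers, tan leather spine strip; 46 mm spine to fore-edge (its x), 80 mm head to tail (y), 22 mm thick (z), about 80 g, rigid, square sides. Origin: centre of its underside. Spine on its -x side; z up out of the cover.
- calf_large: The larger calf volume, a loose antique pocket book lying flat: brown covers with gold ruling, very dark spine strip, red label on the spine; 64 mm spine to fore-edge (its x), 112 mm head to tail (y), 30 mm thick (z), about 160 g, rigid, square sides. Origin: centre of its underside. Spine on its -x side; z up out of the cover.
- calf_small: The smaller calf volume, a loose antique pocket book lying flat: brown covers with gold ruling, very dark spine strip, red label on the spine; 46 mm spine to fore-edge (its x), 80 mm head to tail (y), 22 mm thick (z), about 85 g, rigid, square sides. Origin: centre of its underside. Spine on its -x side; z up out of the cover.
- white_tray: Shallow blue steel tray, fixed, white lining, for the vellum books. 160 mm front to back (x), 190 mm wide (y); walls 3 mm thick, rim 22.5 mm high; lined floor 4 mm above the table. Sloping label holder with white card stands out 16 mm from mid front wall. Origin: on the table under the middle of the front (label) edge; x points to the back, so the tray's middle is at x = +80 mm.
- grey_tray: Shallow blue steel tray, fixed, dark grey lining, for the calf books. 160 mm front to back (x), 190 mm wide (y); walls 3 mm thick, rim 22.5 mm high; lined floor 4 mm above the table. Sloping label holder with white card stands out 16 mm from mid front wall. Origin: on the table under the middle of the front (label) edge; x points to the back, so the tray's middle is at x = +80 mm.
- notebook: A modern blue cloth notebook with a black elastic, loose, lying flat among the books: 62 x 100 x 20 mm (x, y, z). Not to be packed or moved. Origin: centre of its underside.
- loupe: A stand loupe, loose and upright: black with a brass ring and a glass top, 42 mm across, 44 mm high. To be left alone. Origin: centre of its underside.
- slip_box: An open oak box of white and yellow paper slips, loose: 75 x 125 mm (x, y), slips up to 58 mm high. To be left alone. Origin: centre of its underside.

How it is judged:
By the outcome, as a careful person would: the job done as asked, in the order asked, and still so for the second after the job is handed in, with the robot touching nothing.
It also fails if it takes over 112 s, if anything falls off the work surface, if the arm or the gripper's body presses on something with over 40 N, if the wrist force passes 120 N, or if a joint passes its speed limit or range.

## Working session

There is one attempt and no reset: what is moved stays moved. The work goes in short steps, Python scripts to look and compute and a shell command to move; the robot and the scene stay as the last step left them, time stands still between calls to the robot, and variables do not carry over. Pictures are saved under pics/ and viewed, and the job is handed in when it is done.

```bash
ls; mkdir -p pics; python3 - <<'E'
from workcell import bot
import cv2
s=bot.read_state();print({k:(v if not hasattr(v,'round') else v) for k,v in s.items()})
for n in ["scene","top","wrist"]:
    m=bot.camera_model(n);print(n,m)
    im=bot.read_camera(n);cv2.imwrite(f"pics/{n}0.png",im[:,:,::-1])
E
```

```text
pics
{'time': 0.0, 'q': array([ 1.11410132e+00,  2.64758237e-01,  1.60544482e+00, -1.09369192e-05,
        1.27371306e+00, -3.68860276e-02]), 'joint_vel': array([-0.00210035,  0.0017077 , -0.00088432, -0.00099362,  0.00026077,
       -0.00045568]), 'joint_torque': array([ 6.62468519e-04, -5.15117168e+01, -3.67319655e+01, -1.27197031e-04,
        1.28788326e-02,  1.25079202e-05]), 'tool_pos': array([0.27495224, 0.61605806, 0.40331992]), 'tcp_rot': array([-0.65448112, -3.07209114,  0.00354248]), 'wrist_force': array([-0.60944291, -0.15412837,  0.33266822]), 'torque': array([-0.07074061,  0.00439187, -0.02716802]), 'width': 1.0041014596644042}
scene {'intrinsics': array([[597.20574609,   0.        , 314.80966522],
       [  0.        , 597.20574609, 231.56773669],
       [  0.        ,   0.        ,   1.        ]]), 'rvec': array([ 1.27644605,  2.30218191, -0.91943276]), 'tvec': array([ 0.29584389, -0.32689798,  1.49284368])}
top {'intrinsics': array([[609.35762096,   0.        , 315.55915763],
       [  0.        , 609.35762096, 243.4490456 ],
       [  0.        ,   0.        ,   1.        ]]), 'rvec': array([ 2.12698424, -2.16767603,  0.17143967]), 'tvec': array([0.00499729, 0.58330281, 1.14518077])}
wrist {'intrinsics': array([[331.88718722,   0.        , 325.4609141 ],
       [  0.        , 331.88718722, 242.29380872],
       [  0.        ,   0.        ,   1.        ]]), 'rvec': array([-2.41617846, -1.56855077, -0.23359085]), 'tvec': array([-0.67381418, -0.03814278,  0.37941235])}
```

View pics/top0.png

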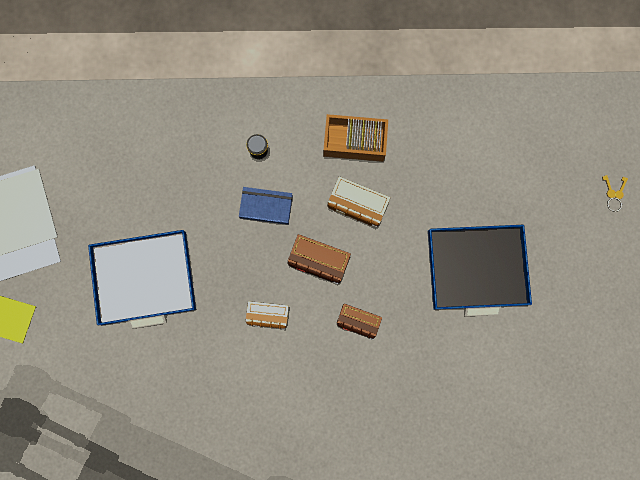

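View pics/scene0.png

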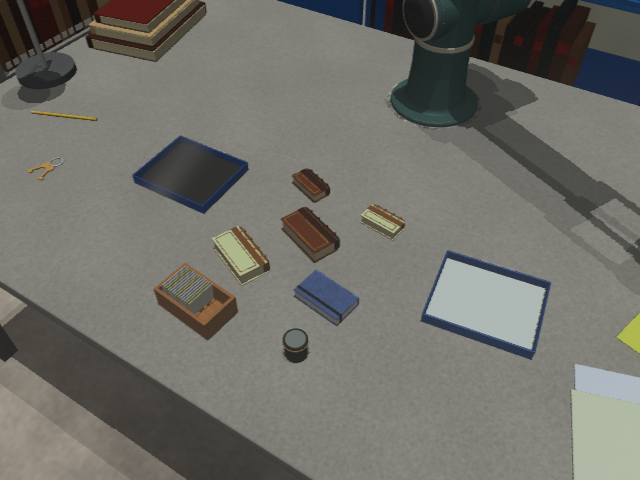

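View pics/wrist0.png

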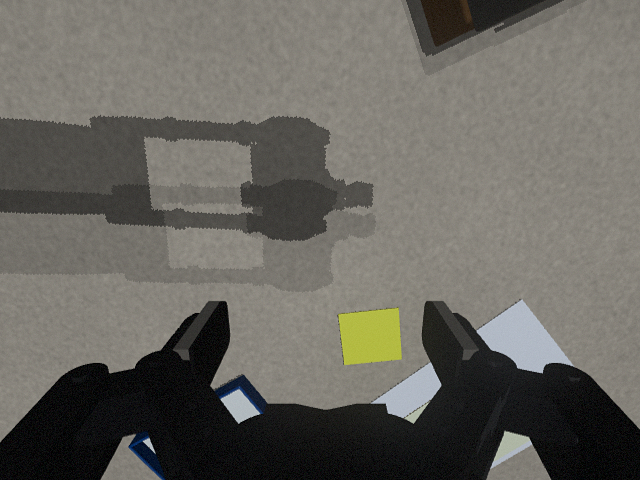

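```bash
python3 - <<'E'
import cv2
im=cv2.imread("pics/top0.png")
def c(n,x,y,w,h,s):
    cv2.imwrite(f"pics/{n}.png",cv2.resize(im[y:y+h,x:x+w],None,fx=s,fy=s,interpolation=cv2.INTER_CUBIC))
c("cA",235,165,160,120,5); c("cB",235,225,160,120,5); c("cC",80,222,130,110,6);c("cD",420,215,130,110,6)
E
```

```text
(no output)
```

View pics/cA.png

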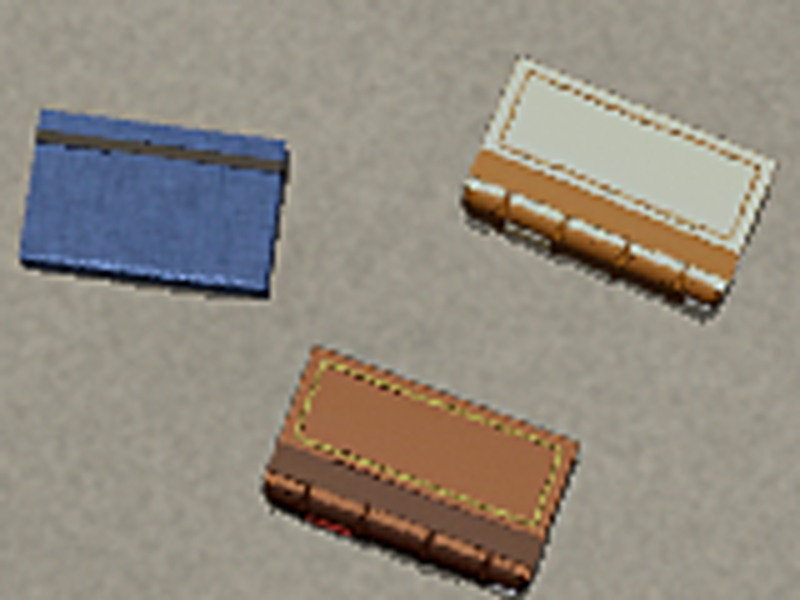

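View pics/cB.png

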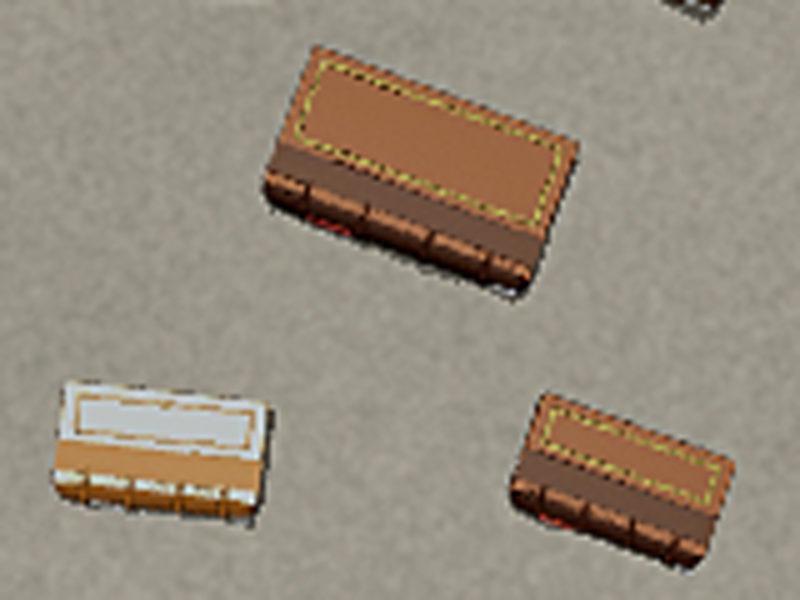

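View pics/cC.png

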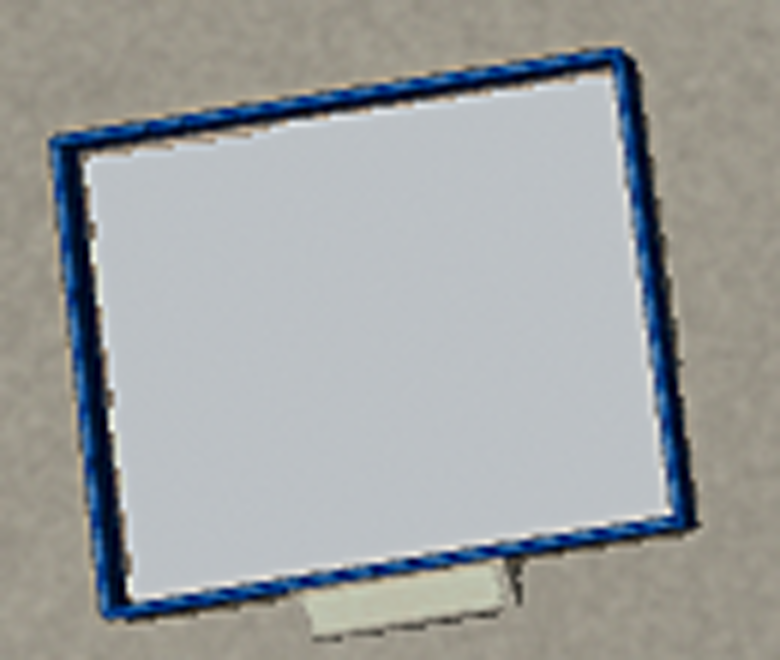

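View pics/cD.png

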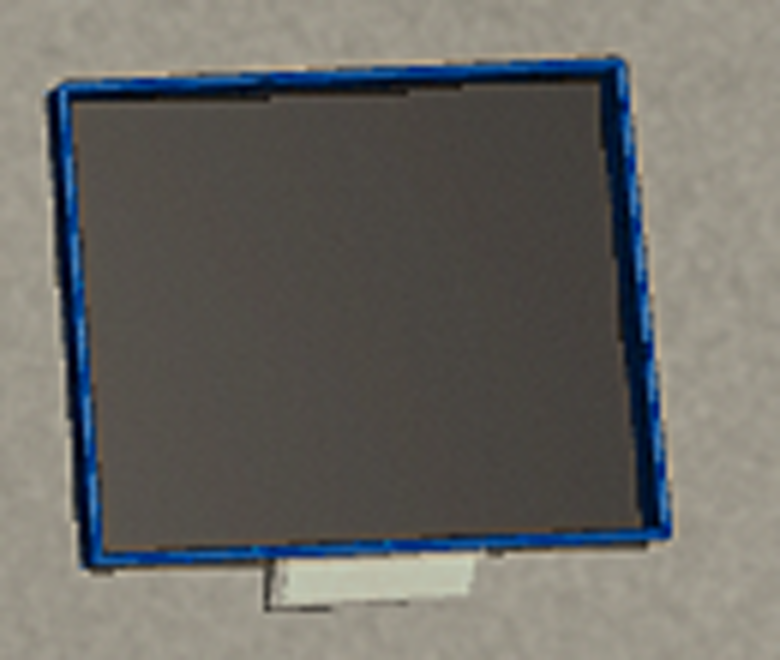

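```bash
cat > h.py <<'E'
import numpy as np,cv2
from scipy.spatial.transform import Rotation as R
def ray(m,uv,z):
    K=np.array(m["intrinsics"]);Rm=cv2.Rodrigues(np.array(m["rvec"]))[0];t=np.array(m["tvec"])
    uv=np.atleast_2d(uv).astype(float)
    d=np.c_[(uv-K[:2,2])/K[[0,1],[0,1]],np.ones(len(uv))]@Rm   # R^T d
    c=-Rm.T@t
    return c+d*((z-c[2])/d[:,2])[:,None]
def fit(loc,P):
    "rigid 2d: P=Rloc+t"
    loc=np.array(loc);P=np.array(P)[:,:2]
    a=loc-loc.mean(0);b=P-P.mean(0)
    th=np.arctan2((a[:,0]*b[:,1]-a[:,1]*b[:,0]).sum(),(a*b).sum())
    r=np.array([[np.cos(th),-np.sin(th)],[np.sin(th),np.cos(th)]])
    t=P.mean(0)-r@loc.mean(0)
    return t,np.degrees(th),(loc@r.T+t-P)*1000
E
python3 - <<'E'
from h import *
from workcell import bot
np.set_printoptions(precision=4,suppress=True)
m=bot.camera_model("top")
def px(l,x,y,s): return (np.array(l)+.5)/s-.5+[x,y]
A=(235,165,5);B=(235,225,5);C=(80,222,6);D=(420,215,6)
def box(w,l):return [[w/2,l/2],[w/2,-l/2],[-w/2,-l/2],[-w/2,l/2]]
for n,l,c,z,w,h in [("VL",[(520,60),(775,160),(722,295),(465,183)],A,.03,.064,.112),
 ("CL",[(318,348),(578,442),(530,575),(265,478)],A,.03,.064,.112),
 ("VS",[(66,383),(270,402),(255,497),(55,477)],B,.022,.046,.08),
 ("CS",[(545,393),(735,462),(705,550),(512,482)],B,.022,.046,.08),
 ("NB",[(40,110),(288,145),(270,290),(22,260)],A,.02,.062,.1),
 ("WT",[(50,138),(625,50),(688,520),(103,610)],C,.0225,.16,.19),
 ("GT",[(52,86),(625,60),(668,535),(85,562)],D,.0225,.16,.19)]:
    P=ray(m,px(l,*c),z); t,th,e=fit(box(w,h),P)
    sd=[np.linalg.norm(P[i,:2]-P[(i+1)%4,:2])*1000 for i in range(4)]
    print(n,t,round(th,2),"sides",np.round(sd,1),"err",np.abs(e).max().round(1))
s=bot.read_state();print(R.from_rotvec(s["tcp_rot"]).as_matrix())
E
```

```text
VL [ 0.6727 -0.094 ] -24.02 sides [109.7  59.2 111.6  55.2] err 4.4
CL [ 0.5589 -0.0127] -21.39 sides [109.2  56.  110.8  55.8] err 4.6
VS [0.4519 0.0914] -6.95 sides [80.3 37.3 78.4 36.7] err 4.9
CS [ 0.436 -0.089] -20.86 sides [78.8 36.1 79.4 37. ] err 4.9
NB [0.6673 0.0925] -8.26 sides [101.2  59.8 100.1  61.9] err 1.4
WT [0.5279 0.3388] 7.96 sides [190.9 157.3 190.5 156.7] err 2.0
GT [ 0.5355 -0.3293] 1.39 sides [191.9 158.  191.5 157.8] err 1.4
[[-0.9132  0.4076 -0.0008]
 [ 0.4076  0.9132 -0.0016]
 [ 0.0001 -0.0018 -1.    ]]
```

```bash
cat >> h.py <<'E'
def plan(xyz,yaw):
    "target TCP xyz (m), yaw(deg) of tool y axis in world, tool straight down"
    from workcell import bot
    s=bot.read_state();M=R.from_rotvec(s["tcp_rot"]).as_matrix()
    a=np.radians(yaw);y=np.array([np.cos(a),np.sin(a),0]);z=np.array([0,0,-1.]);x=np.cross(y,z)
    T=np.c_[x,y,z]
    sh=M.T@(np.array(xyz)-s["tool_pos"])*100; rv=R.from_matrix(M.T@T).as_rotvec()
    print("t",round(s["time"],2),"pos",s["tool_pos"].round(4),"shift cm",sh.round(2),"turn",rv.round(4),"F",np.round(s["wrist_force"],1),"w",round(s["width"],3))
def look(name,fn):
    from workcell import bot
    m=bot.camera_model(name);im=bot.read_camera(name)[:,:,::-1].copy();cv2.imwrite(f"pics/{fn}.png",im)
    import pickle;pickle.dump(m,open(f"pics/{fn}.pkl","wb"));return m,im
E
python3 - <<'E'
from h import *
from workcell import bot
m=bot.camera_model("wrist");s=bot.read_state()
Rm=cv2.Rodrigues(m["rvec"])[0];M=R.from_rotvec(s["tcp_rot"]).as_matrix()
print("cam in tool",(M.T@(-Rm.T@m["tvec"]-s["tool_pos"])).round(4));print((M.T@Rm.T).round(3))
plan([.50,.34,.40],8)
plan([.62,-.09,.36],-24)
E
```

```text
cam in tool [ 0.0754 -0.0001  0.031 ]
[[ 0.    -0.956 -0.294]
 [ 1.     0.     0.   ]
 [-0.    -0.294  0.956]]
t 0.15 pos [0.275  0.6162 0.4036] shift cm [-31.8  -16.05   0.39] turn [-1.7000e-03  9.0000e-04  1.0114e+00] F [ 0.5 -0.4 -0.3] w 1.002
t 0.15 pos [0.275  0.6162 0.4036] shift cm [-60.29 -50.42   4.45] turn [-1.5000e-03  1.4000e-03  1.5699e+00] F [ 0.5 -0.4 -0.3] w 1.002
```

```bash
python3 -c "
from h import *
plan([.525,.36,.34],8)"
```

```text
t 0.15 pos [0.275  0.6162 0.4036] shift cm [-33.27 -13.19   6.38] turn [-1.7000e-03  9.0000e-04  1.0114e+00] F [ 0.5 -0.4 -0.3] w 1.002
```

```bash
python3 -m jog '[[[0,-5.5,-2.2,1,0,0,0.17],[0,-11,-4.4,2,0,0,0.34],[0,-16.5,-6.6,3,0,0,0.51],[0,-22,-8.8,4.2,0,0,0.68],[0,-28,-11,5.4,0,0,0.85],[0,-31.5,-12.5,6,0,0,1.0],[0,-33.3,-13.2,6.4,0,0,1.01],[0,-33.3,-13.2,6.4,0,0,1.01],[0,-33.3,-13.2,6.4,0,0,1.01]]]' 40; python3 -c "
from h import *
look('wrist','w1')
plan([.525,.36,.34],8)"
```

```text
time: 1.27
tool_pos: [0.5247, 0.3612, 0.3409]
tcp_rot: [-2.056, -2.374, -0.0]
wrist_force: [1.1, 0.5, 0.2]
width: 0.999
t 1.32 pos [0.5245 0.3614 0.341 ] shift cm [-0.15  0.03  0.1 ] turn [ 0.0002 -0.0007  0.0039] F [ 0.   0.1 -0.5] w 1.0
```

View pics/w1.png

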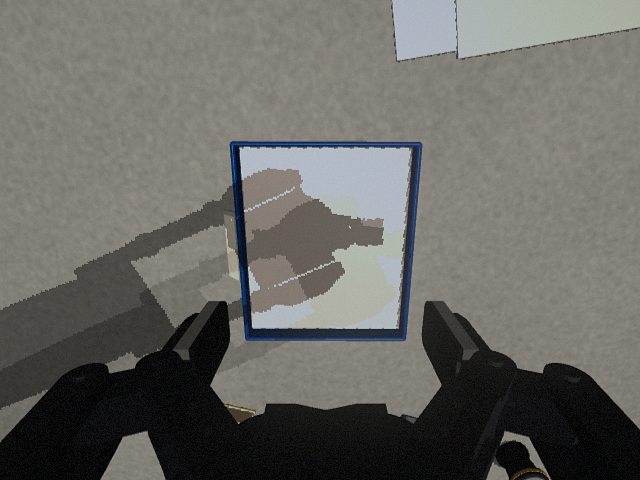

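```bash
python3 -c "
import cv2
im=cv2.imread('pics/w1.png')
a=cv2.resize(im[132:172,215:435],None,fx=3.5,fy=3.5*2,interpolation=cv2.INTER_CUBIC)
b=cv2.resize(im[312:352,215:435],None,fx=3.5,fy=3.5*2,interpolation=cv2.INTER_CUBIC)
import numpy as np
cv2.imwrite('pics/w1c.png',np.vstack([a,b]))"
```

```text
(no output)
```

View pics/w1c.png

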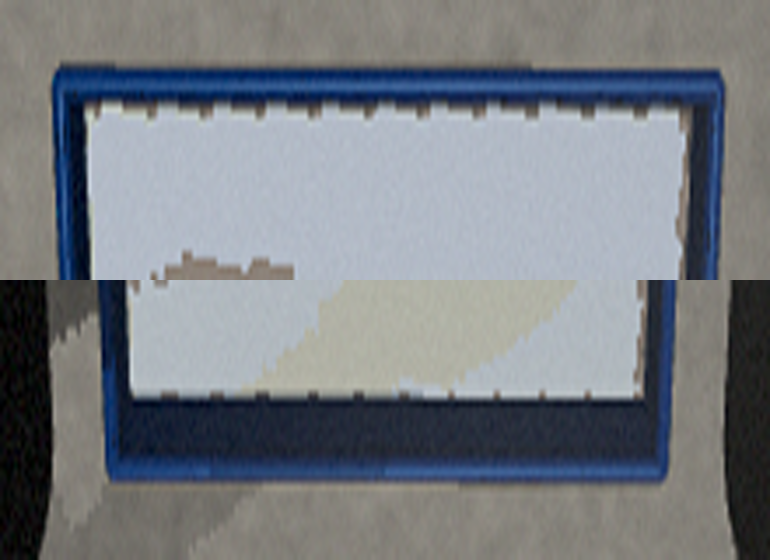

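```bash
python3 - <<'E'
from h import *
import pickle
m=pickle.load(open('pics/w1.pkl','rb'))
def P(u,v): 
    return ((u+.5)/3.5-.5+215, (v+.5)/7-.5+132 if v<280 else (v-280+.5)/7-.5+312)
P_=ray(m,[P(722,70),P(667,480),P(107,478),P(55,68)],.0225)
print(fit([[.08,.095],[.08,-.095],[-.08,-.095],[-.08,.095]],P_))
plan([.64,-.06,.36],-23.5)
E
```

```text
(array([0.52717822, 0.34106896]), np.float64(8.112786747651699), array([[ 0.96465457,  0.46155251],
       [ 0.36688666, -0.32661109],
       [-0.22188355, -0.36647342],
       [-1.10965768,  0.231532  ]]))
t 1.32 pos [0.5245 0.3614 0.341 ] shift cm [-43.36   5.4   -1.93] turn [-0.     -0.0008  0.5536] F [ 0.   0.1 -0.5] w 1.0
```

```bash
python3 -m jog '[[[0,-5.5,1.1,0,0,0,0.07],[0,-11,2.2,0,0,0,0.14],[0,-16.5,3.3,0,0,0,0.21],[0,-22,4.4,0,0,0,0.28],[0,-28,5.5,0,0,0,0.35],[0,-34,6.7,0,0,0,0.42],[0,-40,7.9,0,0,0,0.49],[0,-44,8.7,0,0,0,0.54],[0,-45.3,8.9,0,0,0,0.554],[0,-45.3,8.9,0,0,0,0.554]]]' 40; python3 -c "
from h import *
m,im=look('wrist','w2')
cv2.imwrite('pics/w2c.png',cv2.resize(im[150:350,210:430],None,fx=3,fy=3,interpolation=cv2.INTER_CUBIC))
plan([.677,-.074,.34],-23.5)"
```

```text
time: 2.58
tool_pos: [0.6773, -0.0751, 0.3408]
tcp_rot: [-2.629, -1.72, -0.0]
wrist_force: [0.2, 0.7, -0.4]
width: 1.001
t 2.62 pos [ 0.677  -0.0743  0.3407] shift cm [ 0.03 -0.02  0.07] turn [-0.0007 -0.0006 -0.0011] F [1.1 0.6 0.3] w 1.004
```

View pics/w2.png

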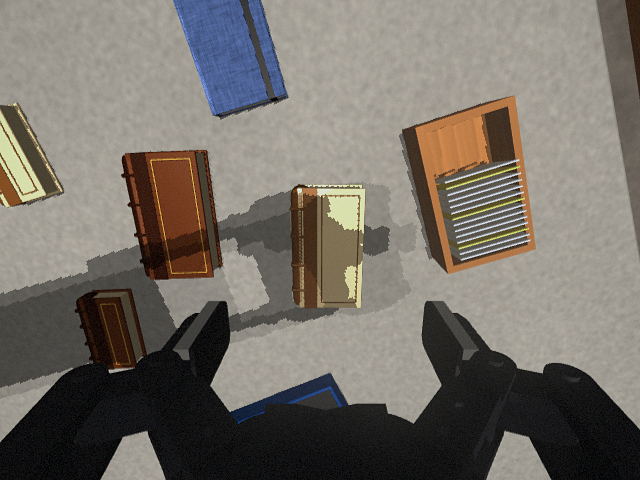

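View pics/w2c.png

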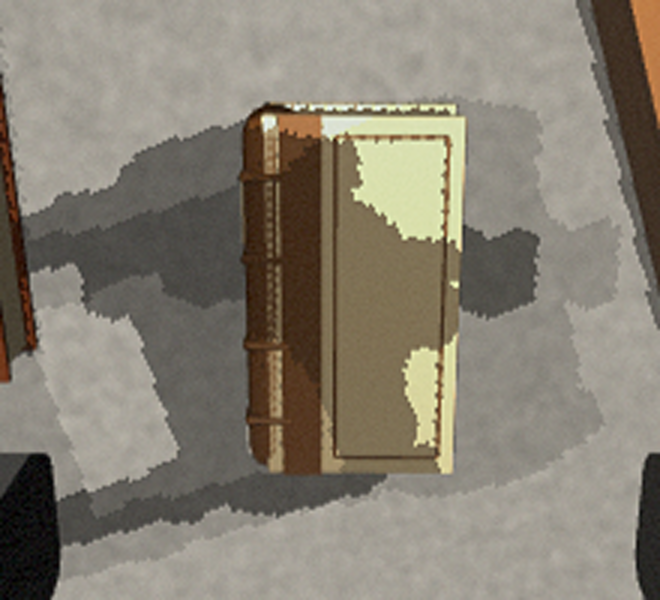

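```bash
cat >> h.py <<'E'
def book(pkl,c,w,L,z,x0,y0,s):
    import pickle
    m=pickle.load(open(f'pics/{pkl}.pkl','rb'))
    P=ray(m,(np.array(c)+.5)/s-.5+[x0,y0],z)[:,:2]
    v=P[0]-P[1];n=np.linalg.norm(v);yh=v/n;xh=np.array([yh[1],-yh[0]])
    C=P.mean(0)-xh*w/2
    print("len",n.round(4),"centre",C.round(4),"yaw",np.degrees(np.arctan2(xh[1],xh[0])).round(2));return C
E
python3 - <<'E'
from h import *
book('w2',[(465,116),(453,472)],.064,.112,.03,210,150,3)
plan([.6685,-.0915,.178],-23.5)
E
```

```text
len 0.111 centre [ 0.6702 -0.0928] yaw -23.54
t 2.62 pos [ 0.677  -0.0743  0.3407] shift cm [-1.93 -0.08 16.27] turn [-0.0007 -0.0006 -0.0011] F [1.1 0.6 0.3] w 1.004
```

```bash
python3 -m jog '[[[0,-1,0,4,0,0,0],[0,-2,0.1,8,0,0,0],[0,-2,0.1,12,0,0,0],[0,-2,0.1,14.5,0,0,0],[0,-2,0.1,15.8,0,0,0],[0,-2,0.1,16.3,0,0,0],[0,-2,0.1,16.3,0,0,0],[0.6,-2,0.1,16.3,0,0,0],[0.6,-2,0.1,16.3,0,0,0],[0.6,-2,0.1,16.3,0,0,0],[0.6,-2,0.1,16.3,0,0,0]]]' 40; python3 -c "
from h import *
m,im=look('wrist','w3')
plan([.670,-.0928,.178],-23.5)"
```

```text
time: 4.0
tool_pos: [0.6709, -0.0948, 0.1794]
tcp_rot: [2.628, 1.718, 0.003]
wrist_force: [-0.4, 1.3, 5.5]
width: 0.738
t 4.05 pos [ 0.6709 -0.0948  0.1794] shift cm [ 0.14 -0.16  0.14] turn [ 0.0025 -0.0007 -0.003 ] F [-0.5  1.   6.1] w 0.737
```

View pics/w3.png

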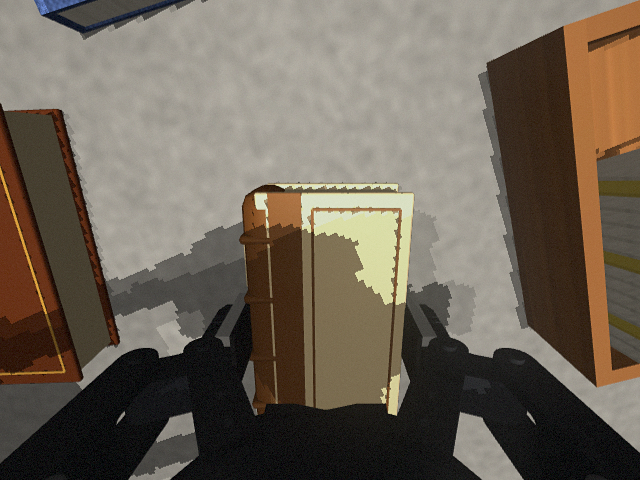

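```bash
cat >> h.py <<'E'
def intool(pkl,uv,z):
    "points at world height z -> tool xy (mm) with state now"
    import pickle
    from workcell import bot
    m=pickle.load(open(f'pics/{pkl}.pkl','rb'));s=bot.read_state()
    M=R.from_rotvec(s["tcp_rot"]).as_matrix()
    return ((ray(m,uv,z)-s["tool_pos"])@M*1000).round(1)
E
python3 - <<'E'
from h import *
print(intool('w3',[(413,193),(330,193),(257,193)],.03))
E
```

```text
[[ 57.1  31.1 149.5]
 [ 57.1   1.5 149.4]
 [ 57.1 -24.6 149.4]]
```

```bash
python3 -m jog '[[[0.6,0,0,-1,0,0,0],[0.6,0,0,-3,0,0,0],[0.6,0,0,-6,0,0,0],[0.6,0,0,-8,0,0,0],[0.6,0,0,-9,0,0,0],[0.6,0,0,-9,0,0,0]]]' 40; python3 -c "
from h import *
plan([.5274,.3398,.25],8.1)"
```

```text
time: 4.8
tool_pos: [0.6703, -0.0946, 0.2687]
tcp_rot: [2.629, 1.718, 0.002]
wrist_force: [-1.6, 0.0, -1.8]
width: 0.742
t 4.8 pos [ 0.6703 -0.0946  0.2687] shift cm [ 34.06 -30.53   1.83] turn [ 1.800e-03  1.000e-04 -5.544e-01] F [-1.6  0.  -1.8] w 0.742
```

Lifted and held (−1.8 N weight). Carrying to the tray.

```bash
python3 -m jog '[[[0.6,2,-1.8,0,0,0,-0.03],[0.6,5.5,-4.9,0,0,0,-0.09],[0.6,9.5,-8.5,0.3,0,0,-0.155],[0.6,13.5,-12.1,0.6,0,0,-0.22],[0.6,17.5,-15.7,0.9,0,0,-0.285],[0.6,21.5,-19.3,1.2,0,0,-0.35],[0.6,25.5,-22.9,1.5,0,0,-0.415],[0.6,29.5,-26.5,1.7,0,0,-0.48],[0.6,32.5,-29.1,1.8,0,0,-0.53],[0.6,33.9,-30.3,1.8,0,0,-0.554],[0.6,34.1,-30.5,1.8,0,0,-0.554],[0.6,34.1,-30.5,1.8,0,0,-0.554]]]' 40; python3 -c "
from h import *
m,im=look('wrist','w4')
plan([.5274,.3398,.19],8.1)"
```

```text
time: 6.3
tool_pos: [0.5275, 0.3394, 0.2492]
tcp_rot: [2.06, 2.372, -0.002]
wrist_force: [0.5, -0.1, -1.5]
width: 0.737
t 6.35 pos [0.5278 0.3391 0.2494] shift cm [ 0.08 -0.03  5.94] turn [-0.0005  0.0007 -0.0016] F [-0.1 -1.3 -1.7] w 0.74
```

View pics/w4.png

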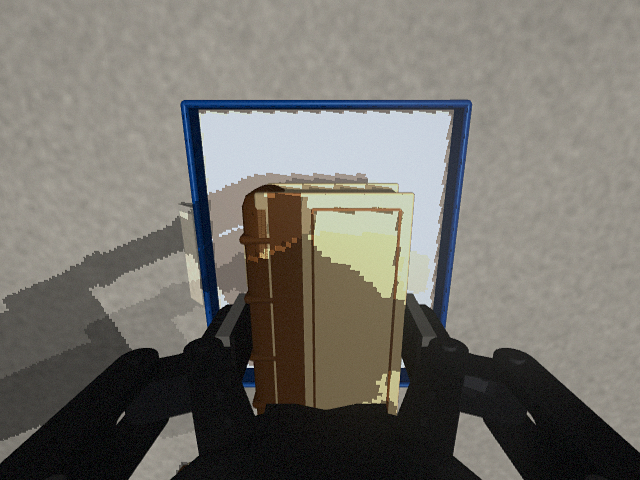

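```bash
python3 -m jog '[[[0.6,0.05,0,2,0,0,0],[0.6,0.05,0,4,0,0,0],[0.6,0.05,0,5.2,0,0,0],[0.6,0.05,0,5.8,0,0,0],[0.6,0.05,0,6.2,0,0,0],[0.6,0.05,0,6.4,0,0,0],[0.6,0.05,0,6.5,0,0,0],[0.6,0.05,0,6.5,0,0,0]]]' 40; python3 -c "
from h import *
plan([.5274,.3398,.1834],8.1)"
```

```text
time: 7.35
tool_pos: [0.5276, 0.3408, 0.1851]
tcp_rot: [2.059, 2.372, 0.001]
wrist_force: [1.2, 0.4, -1.4]
width: 0.741
t 7.35 pos [0.5276 0.3408 0.1851] shift cm [-0.1  -0.04  0.17] turn [ 0.0007 -0.0003 -0.0002] F [ 1.2  0.4 -1.4] w 0.741
```

```bash
python3 -m jog '[[[0.6,-0.05,0,0.1,0,0,0],[0.6,-0.05,0,0.2,0,0,0],[0.6,-0.05,0,0.2,0,0,0]]]' 40; python3 -c "
from h import *
plan([.5274,.3398,.1834],8.1)"
```

```text
time: 7.72
tool_pos: [0.5277, 0.3402, 0.1834]
tcp_rot: [2.059, 2.372, 0.0]
wrist_force: [-2.6, -0.9, 3.0]
width: 0.737
t 7.72 pos [0.5277 0.3402 0.1834] shift cm [-0.04 -0.04 -0.  ] turn [ 0.0003 -0.0001 -0.0003] F [-2.6 -0.9  3. ] w 0.737
```

```bash
python3 -m jog '[[[0.2,0,0,0,0,0,0],[0.15,0,0,0,0,0,0],[0.1,0,0,0,0,0,0],[0,0,0,0,0,0,0],[0,0,0,-2,0,0,0],[0,0,0,-5,0,0,0],[0,0.7,0,-9,0,0,0],[0,2,0,-14,0,0,0],[0,2,0,-15.5,0,0,0],[0,2,0,-15.5,0,0,0]]]' 40; python3 -c "
from h import *
m,im=look('wrist','w5')
cv2.imwrite('pics/w5c.png',cv2.resize(im[130:350,200:440],None,fx=2.7,fy=2.7,interpolation=cv2.INTER_CUBIC))
plan([.467,.1,.34],-7)"
```

```text
time: 8.98
tool_pos: [0.5252, 0.3602, 0.3402]
tcp_rot: [2.058, 2.372, 0.006]
wrist_force: [-0.0, -0.1, -0.3]
width: 1.003
t 9.03 pos [0.5246 0.3597 0.338 ] shift cm [-24.9   -9.35  -0.21] turn [ 4.000e-04 -1.000e-04  2.632e-01] F [-0.1  0.3 -0.4] w 1.0
```

View pics/w5c.png

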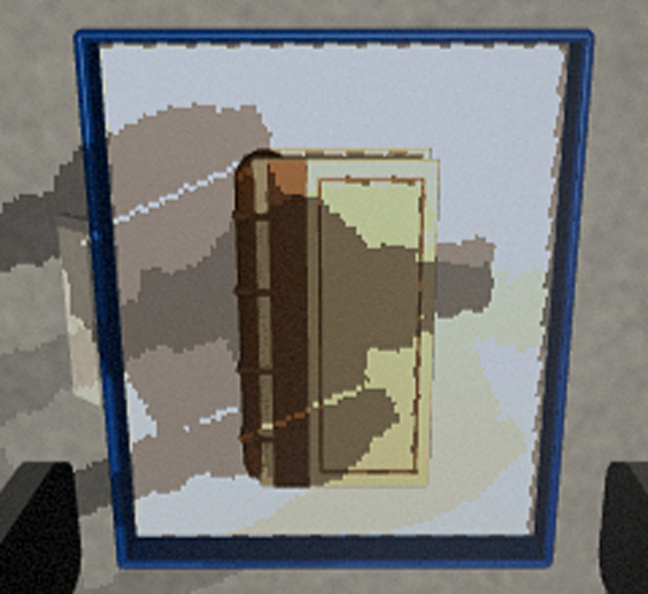

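```bash
cat >> h.py <<'E'
def tray(pkl,c,x0,y0,s):
    import pickle
    m=pickle.load(open(f'pics/{pkl}.pkl','rb'))
    t,th,e=fit([[-.08,.095],[.08,.095],[.08,-.095],[-.08,-.095]],ray(m,(np.array(c)+.5)/s-.5+[x0,y0],.0225))
    print("tray",t.round(4),th.round(2),"err",np.abs(e).max().round(1));return t
E
python3 - <<'E'
from h import *
tray('w5',[(77,30),(593,32),(552,567),(120,567)],200,130,2.7)
book('w5',[(439,158),(428,487)],.064,.112,.034,200,130,2.7)
E
```

```text
tray [0.5276 0.3409] 8.05 err 1.0
len 0.1124 centre [0.5271 0.3418] yaw 8.05
```

```bash
python3 -m jog '[[[0,-5.5,-2.5,0,0,0,0.06],[0,-11,-5,0,0,0,0.12],[0,-16.5,-7.6,0,0,0,0.18],[0,-21,-9.8,0,0,0,0.24],[0,-23.5,-11,0,0,0,0.263],[0,-23.5,-11,0,0,0,0.263],[0,-23.5,-11,0,0,0,0.263]]]' 40; python3 -c "
from h import *
m,im=look('wrist','w6')
cv2.imwrite('pics/w6c.png',cv2.resize(im[160:340,220:420],None,fx=3.3,fy=3.3,interpolation=cv2.INTER_CUBIC))
plan([.449,.112,.34],-7)"
```

```text
time: 9.9
tool_pos: [0.4487, 0.112, 0.3365]
tcp_rot: [-2.352, -2.081, 0.002]
wrist_force: [-0.2, -0.7, 0.3]
width: 0.999
t 9.95 pos [0.4489 0.1123 0.3368] shift cm [-0.03  0.01 -0.32] turn [-0.0014  0.0001  0.0006] F [-0.8 -0.1  0.5] w 0.999
```

View pics/w6c.png

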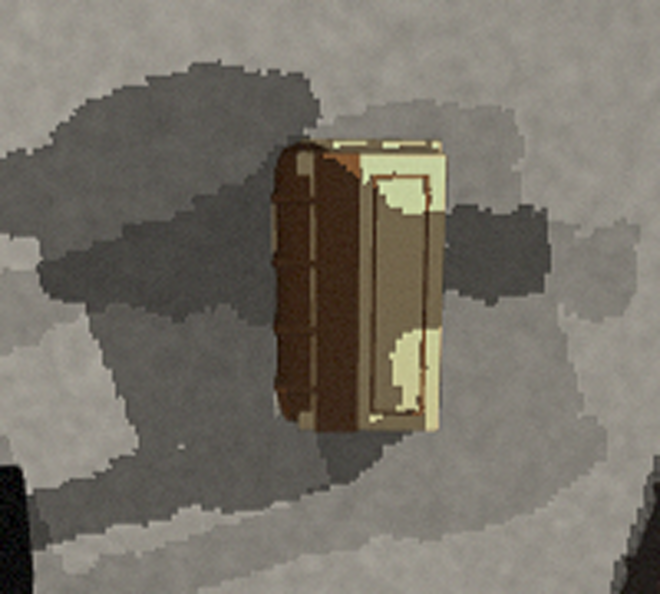

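```bash
python3 - <<'E'
from h import *
C=book('w6',[(446,153),(439,431)],.046,.08,.022,220,160,3.3)
plan([*C,.179],-7.2)
E
```

```text
len 0.0798 centre [0.4479 0.0926] yaw -6.92
t 9.95 pos [0.4489 0.1123 0.3368] shift cm [-1.97  0.16 15.78] turn [-0.0014  0.0001  0.0041] F [-0.8 -0.1  0.5] w 0.999
```

```bash
python3 -m jog '[[[0,-1,0.1,4,0,0,0],[0,-2,0.15,8,0,0,0],[0,-2,0.15,12,0,0,0],[0,-2,0.15,14.2,0,0,0],[0,-2,0.15,15.4,0,0,0],[0,-2,0.15,15.8,0,0,0],[0,-2,0.15,15.8,0,0,0],[0.8,-2,0.15,15.8,0,0,0],[0.8,-2,0.15,15.8,0,0,0],[0.8,-2,0.15,15.8,0,0,0],[0.8,-2,0.15,15.8,0,0,0],[0.8,-2,0.15,15.8,0,0,0]]]' 40; python3 -c "
from h import *
m,im=look('wrist','w7')
plan([.4479,.0926,.179],-7)"
```

```text
time: 11.45
tool_pos: [0.4486, 0.0919, 0.1806]
tcp_rot: [2.352, 2.081, 0.002]
wrist_force: [-0.1, -0.3, 6.6]
width: 0.529
t 11.5 pos [0.4486 0.0918 0.1806] shift cm [ 0.07 -0.08  0.16] turn [ 0.0016 -0.0005  0.0001] F [-0.7  0.7  7.4] w 0.53
```

View pics/w7.png

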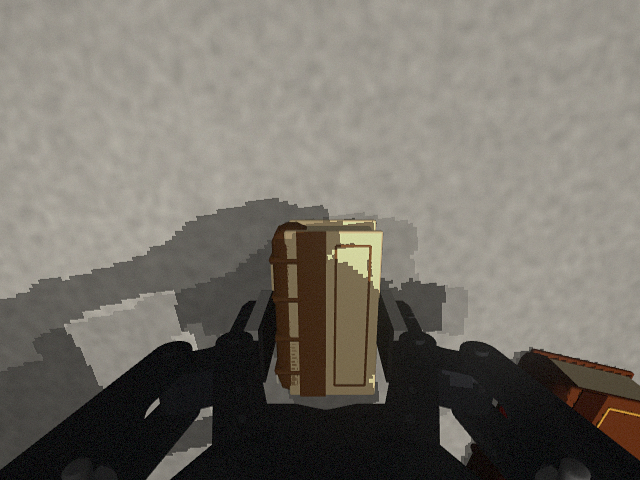

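```bash
python3 - <<'E'
from h import *
print(intool('w7',[(382,232),(377,394)],.022))
E
python3 -m jog '[[[0.8,0,0,-1,0,0,0],[0.8,0,0,-3,0,0,0],[0.8,0,0,-6,0,0,0],[0.8,0,0,-9,0,0,0],[0.8,0,0,-11,0,0,0],[0.8,0,0,-11,0,0,0]]]' 40; python3 -c "
from h import *
plan([.5272,.3405,.275],8.05)"
```

```text
[[ 40.2  22.4 158.7]
 [-38.5  24.  158.6]]
time: 12.25
tool_pos: [0.4486, 0.0919, 0.2916]
tcp_rot: [2.351, 2.08, 0.005]
wrist_force: [-0.6, 0.6, -0.9]
width: 0.525
t 12.25 pos [0.4486 0.0919 0.2916] shift cm [25.63  4.77  1.71] turn [ 0.0041 -0.0005 -0.2625] F [-0.6  0.6 -0.9] w 0.525
```

```bash
python3 -m jog '[[[0.8,2,0.4,0.1,0,0,-0.02],[0.8,5.5,1,0.3,0,0,-0.056],[0.8,10,1.9,0.7,0,0,-0.102],[0.8,14.5,2.7,1,0,0,-0.148],[0.8,19,3.5,1.4,0,0,-0.194],[0.8,23,4.3,1.6,0,0,-0.235],[0.8,25.2,4.7,1.7,0,0,-0.258],[0.8,25.65,4.8,1.7,0,0,-0.2625],[0.8,25.65,4.8,1.7,0,0,-0.2625],[0.8,25.65,4.8,1.7,0,0,-0.2625]]]' 40; python3 -c "
from h import *
m,im=look('wrist','w8')
plan([.5275,.3407,.2146],8.05)"
```

```text
time: 13.5
tool_pos: [0.5265, 0.3393, 0.2726]
tcp_rot: [2.061, 2.371, -0.002]
wrist_force: [-0.7, 0.4, -1.0]
width: 0.529
t 13.55 pos [0.5266 0.3394 0.2727] shift cm [0.12 0.11 5.81] turn [-0.0004  0.0004 -0.0013] F [-0.7 -0.8 -1.4] w 0.527
```

View pics/w8.png

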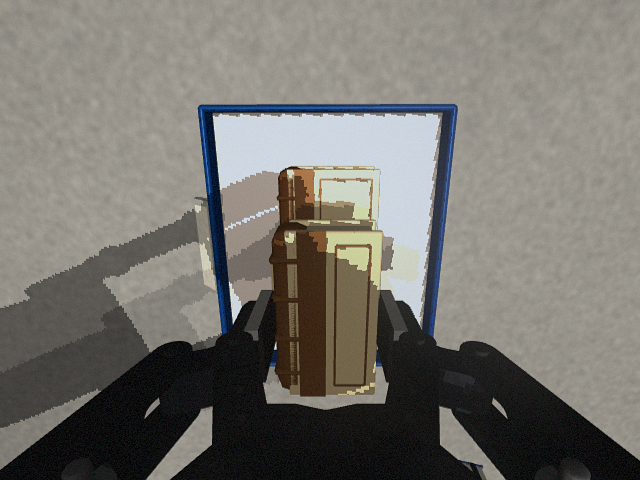

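```bash
python3 -m jog '[[[0.8,0.1,0.1,2,0,0,0],[0.8,0.1,0.1,3.8,0,0,0],[0.8,0.1,0.1,4.9,0,0,0],[0.8,0.1,0.1,5.4,0,0,0],[0.8,0.1,0.1,5.6,0,0,0],[0.8,0.1,0.1,5.65,0,0,0],[0.8,0.1,0.1,5.65,0,0,0]]]' 40; python3 -c "
from h import *
plan([.5275,.3407,.2146],8.05)"
```

```text
time: 14.42
tool_pos: [0.5279, 0.3419, 0.2168]
tcp_rot: [2.06, 2.372, 0.002]
wrist_force: [0.6, 0.3, -0.8]
width: 0.529
t 14.43 pos [0.5279 0.3419 0.2168] shift cm [-0.11 -0.06  0.22] turn [ 0.001  -0.0004  0.0001] F [ 0.6  0.3 -0.8] w 0.529
```

```bash
python3 -m jog '[[[0.8,-0.07,-0.03,0.1,0,0,0],[0.8,-0.07,-0.03,0.2,0,0,0],[0.8,-0.07,-0.03,0.25,0,0,0],[0.8,-0.07,-0.03,0.25,0,0,0]]]' 40; python3 -c "
from h import *
plan([.5275,.3407,.2146],8.05)"
```

```text
time: 14.92
tool_pos: [0.5276, 0.341, 0.2147]
tcp_rot: [2.06, 2.372, 0.0]
wrist_force: [-2.2, -1.8, 4.6]
width: 0.527
t 14.93 pos [0.5276 0.341  0.2147] shift cm [-0.02 -0.01  0.01] turn [ 0.0003 -0.      0.    ] F [-2.2 -1.8  4.6] w 0.527
```

```bash
python3 -m jog '[[[0.4,0,0,0,0,0,0],[0.3,0,0,0,0,0,0],[0.1,0,0,0,0,0,0],[0,0,0,0,0,0,0],[0,0,0,-2,0,0,0],[0,0,0,-5,0,0,0],[0,0.7,0,-9,0,0,0],[0,2,0,-12.5,0,0,0],[0,2,0,-12.5,0,0,0],[0,2,0,-12.5,0,0,0]]]' 40; python3 -c "
from h import *
m,im=look('wrist','w9')
cv2.imwrite('pics/w9c.png',cv2.resize(im[130:350,200:440],None,fx=2.7,fy=2.7,interpolation=cv2.INTER_CUBIC))
plan([.557,.005,.34],-20.5)"
```

```text
time: 16.18
tool_pos: [0.5244, 0.3606, 0.3392]
tcp_rot: [2.06, 2.372, 0.001]
wrist_force: [0.1, 0.2, 0.2]
width: 1.002
t 16.23 pos [0.5242 0.3603 0.338 ] shift cm [-35.64  -1.73  -0.17] turn [-0.0011  0.001   0.4983] F [-1.2 -0.7 -0.9] w 1.003
```

View pics/w9c.png

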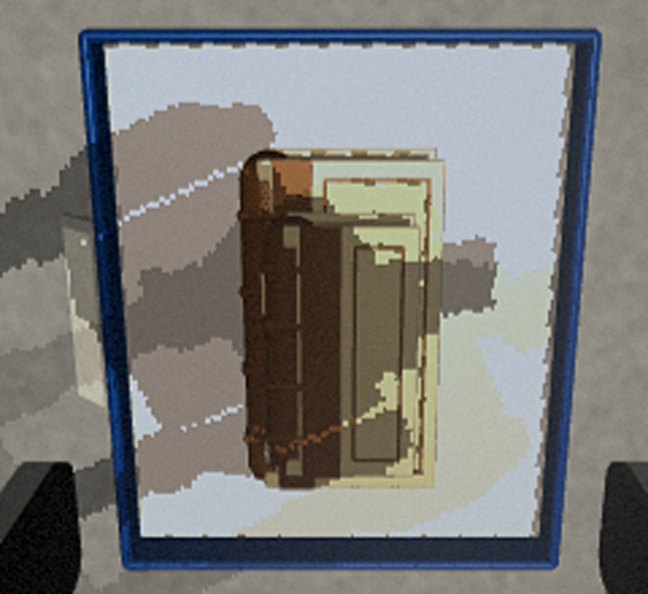

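```bash
python3 - <<'E'
from h import *
tray('w9',[(81,30),(600,32),(557,567),(124,567)],200,130,2.7)
book('w9',[(444,159),(434,487)],.064,.112,.034,200,130,2.7)
book('w9',[(421,226),(413,476)],.046,.08,.056,200,130,2.7)
E
```

```text
tray [0.5274 0.3411] 8.04 err 1.3
len 0.1117 centre [0.5271 0.3419] yaw 8.3
len 0.0798 centre [0.5272 0.342 ] yaw 7.82
```

```bash
python3 -m jog '[[[0,-5.5,-0.2,0,0,0,0.08],[0,-11,-0.4,0,0,0,0.155],[0,-17,-0.6,0,0,0,0.24],[0,-23,-0.8,0,0,0,0.325],[0,-29,-1,0,0,0,0.41],[0,-34,-1.2,0,0,0,0.48],[0,-35.4,-1.2,0,0,0,0.498],[0,-35.4,-1.2,0,0,0,0.498],[0,-35.4,-1.2,0,0,0,0.498]]]' 40; python3 -c "
from h import *
m,im=look('wrist','w10')
cv2.imwrite('pics/w10c.png',cv2.resize(im[150:350,210:430],None,fx=3,fy=3,interpolation=cv2.INTER_CUBIC))
plan([.562,.008,.34],-20.5)"
```

```text
time: 17.35
tool_pos: [0.562, 0.0096, 0.338]
tcp_rot: [-2.579, -1.792, 0.001]
wrist_force: [0.1, -0.6, -0.0]
width: 1.0
t 17.4 pos [0.5621 0.0098 0.3382] shift cm [-0.17  0.05 -0.18] turn [-0.001  -0.0001  0.0021] F [-0.7  0.3  0.8] w 0.998
```

View pics/w10c.png

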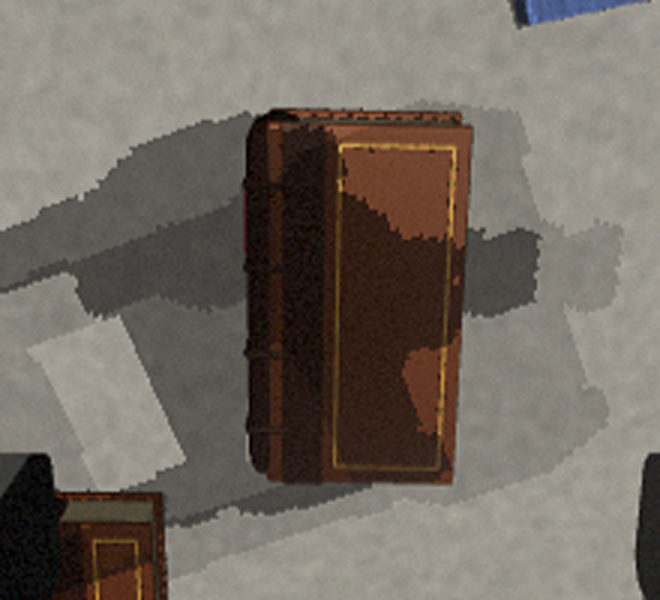

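View pics/w10.png

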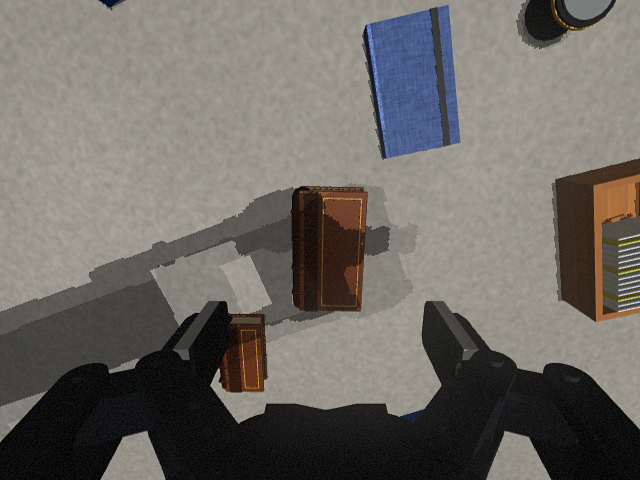

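```bash
python3 - <<'E'
from h import *
C=book('w10',[(472,127),(453,484)],.064,.112,.03,210,150,3)
plan([*C,.178],-21.2)
E
```

```text
len 0.111 centre [ 0.5556 -0.0107] yaw -21.33
t 17.4 pos [0.5621 0.0098 0.3382] shift cm [-2.15  0.12 16.02] turn [-0.001  -0.0001  0.0143] F [-0.7  0.3  0.8] w 0.998
```

```bash
python3 -m jog '[[[0,-1,0.1,4,0,0,0.015],[0,-2.1,0.1,8,0,0,0.015],[0,-2.1,0.1,12,0,0,0.015],[0,-2.1,0.1,14.5,0,0,0.015],[0,-2.1,0.1,15.6,0,0,0.015],[0,-2.1,0.1,16,0,0,0.015],[0,-2.1,0.1,16,0,0,0.015],[0.6,-2.1,0.1,16,0,0,0.015],[0.6,-2.1,0.1,16,0,0,0.015],[0.6,-2.1,0.1,16,0,0,0.015],[0.6,-2.1,0.1,16,0,0,0.015]]]' 40; python3 -c "
from h import *
m,im=look('wrist','w11')
plan([.5556,-.0107,.178],-21.3)"
```

```text
time: 18.77
tool_pos: [0.5567, -0.0115, 0.1801]
tcp_rot: [2.593, 1.771, 0.003]
wrist_force: [-0.8, -0.1, 6.1]
width: 0.738
t 18.82 pos [ 0.5568 -0.0115  0.1801] shift cm [ 0.04 -0.14  0.21] turn [ 0.0023 -0.0009 -0.0009] F [-1.   0.4  6. ] w 0.74
```

View pics/w11.png

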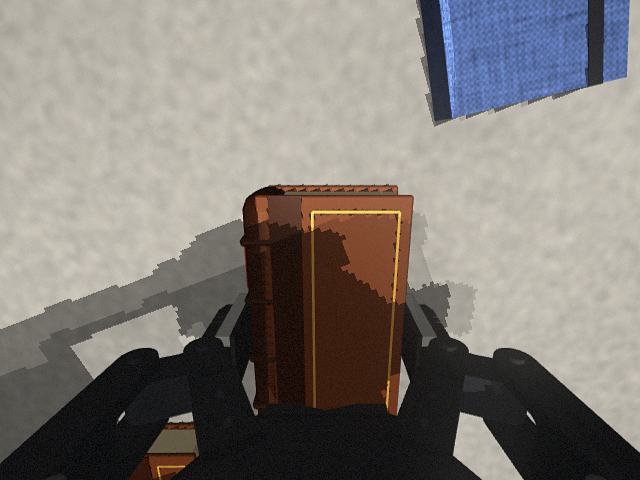

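```bash
python3 -m jog '[[[0.6,0,0,-1,0,0,0],[0.6,0,0,-3,0,0,0],[0.6,0,0,-7,0,0,0],[0.6,0,0,-11,0,0,0],[0.6,0,0,-13,0,0,0],[0.6,0,0,-13,0,0,0]]]' 40; python3 -c "
from h import *
print(intool('w11',[(413,196)],.03))
plan([.43,-.355,.34],1.4)"
```

```text
time: 19.58
tool_pos: [0.5566, -0.0116, 0.311]
tcp_rot: [2.592, 1.77, 0.005]
wrist_force: [-0.1, 0.6, -1.0]
width: 0.739
[[ 55.8  30.6 281.2]]
t 19.57 pos [ 0.5566 -0.0116  0.311 ] shift cm [-36.59   0.72  -2.95] turn [ 0.0045 -0.0004 -0.397 ] F [-0.1  0.6 -1. ] w 0.739
```

```bash
python3 -m jog '[[[0.6,-2,0,-0.3,0,0,-0.02],[0.6,-5.5,0.1,-0.6,0,0,-0.06],[0.6,-10,0.2,-1,0,0,-0.11],[0.6,-15,0.3,-1.4,0,0,-0.163],[0.6,-20,0.4,-1.8,0,0,-0.217],[0.6,-25,0.5,-2.2,0,0,-0.271],[0.6,-30,0.6,-2.6,0,0,-0.325],[0.6,-34,0.7,-2.9,0,0,-0.37],[0.6,-36.2,0.7,-2.9,0,0,-0.394],[0.6,-36.6,0.7,-2.9,0,0,-0.397],[0.6,-36.6,0.7,-2.9,0,0,-0.397],[0.6,-36.6,0.7,-2.9,0,0,-0.397]]]' 40; python3 -c "
from h import *
m,im=look('wrist','w12')
plan([.5355,-.3293,.25],1.4)"
```

```text
time: 21.08
tool_pos: [0.4295, -0.3539, 0.3371]
tcp_rot: [-2.192, -2.249, -0.0]
wrist_force: [0.9, 0.3, -0.7]
width: 0.741
t 21.12 pos [ 0.4296 -0.3539  0.3373] shift cm [ 2.18 10.66  8.73] turn [-0.0004 -0.0007  0.0011] F [ 0.3 -0.2 -1.8] w 0.74
```

View pics/w12.png

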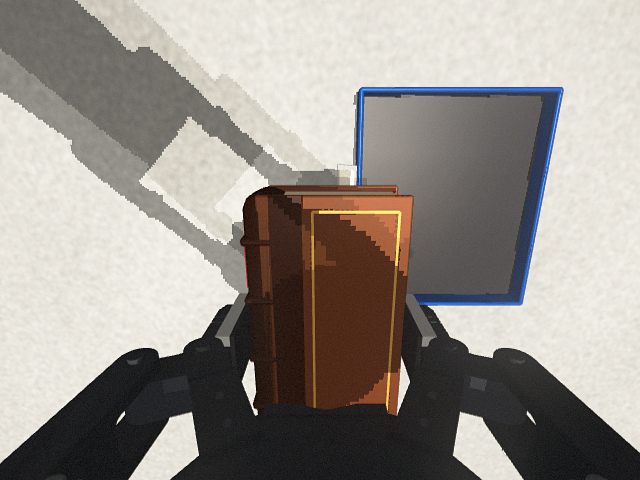

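Three tray corners visible: about (359,88), (562,88), (522,304). Enlarging.

```bash
python3 -c "
import cv2,numpy as np
im=cv2.imread('pics/w12.png')
f=lambda x,y:cv2.resize(im[y:y+40,x:x+40],None,fx=6.5,fy=6.5,interpolation=cv2.INTER_CUBIC)
cv2.imwrite('pics/w12c.png',np.hstack([f(340,70),f(540,70),f(500,280)]))"
```

```text
(no output)
```

View pics/w12c.png

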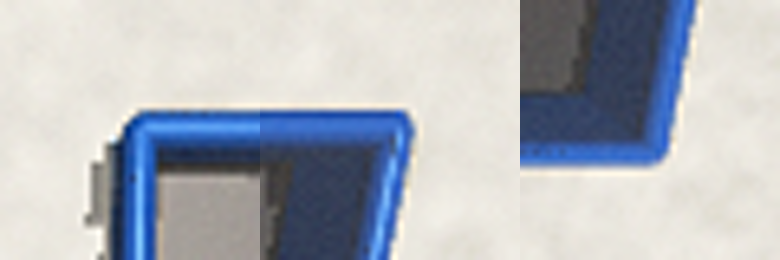

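```bash
python3 - <<'E'
from h import *
import pickle
m=pickle.load(open('pics/w12.pkl','rb'))
P=ray(m,[(358.7,86.7),(563.1,86.7),(522.4,304.8)],.0225)
print(np.linalg.norm(np.diff(P,axis=0),axis=1))
t,th,e=fit([[-.08,.095],[.08,.095],[.08,-.095]],P);print(t,th,e)
plan([*t,.25],th)
E
```

```text
[0.15959589 0.18911741]
[ 0.53466586 -0.33062898] 1.7024166855981087 [[-0.13095722 -0.16316616]
 [ 0.25421244  0.52890036]
 [-0.12325522 -0.36573421]]
t 21.12 pos [ 0.4296 -0.3539  0.3373] shift cm [ 2.05 10.57  8.73] turn [-0.0004 -0.0007 -0.0042] F [ 0.3 -0.2 -1.8] w 0.74
```

```bash
python3 -m jog '[[[0.6,0.3,1.5,1,0,0,0],[0.6,0.8,4.5,3,0,0,0],[0.6,1.5,8,5.5,0,0,0],[0.6,2,10,7.7,0,0,0],[0.6,2.1,10.6,8.7,0,0,-0.003],[0.6,2.1,10.6,8.7,0,0,-0.003],[0.6,2.1,10.6,8.7,0,0,-0.003]]]' 40; python3 -c "
from h import *
m,im=look('wrist','w13')
plan([.5347,-.3304,.1841],1.6)"
```

```text
time: 22.0
tool_pos: [0.5346, -0.3316, 0.2515]
tcp_rot: [2.19, 2.251, -0.0]
wrist_force: [0.6, -0.0, -1.7]
width: 0.742
t 22.05 pos [ 0.5345 -0.3318  0.2518] shift cm [0.14 0.01 6.77] turn [ 0.0012  0.001  -0.001 ] F [ 0.6 -0.7 -1.4] w 0.742
```

View pics/w13.png

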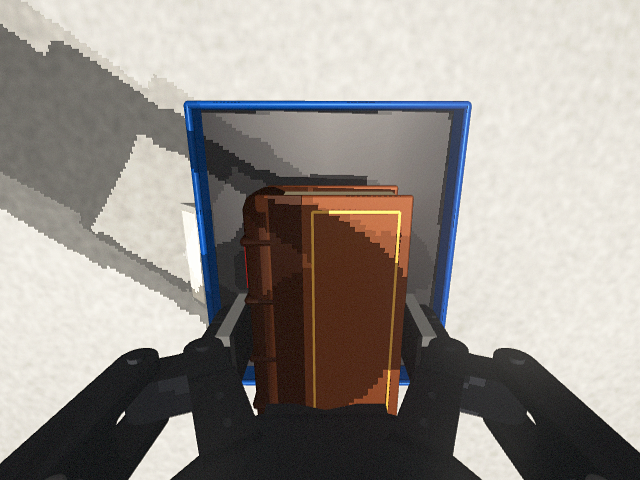

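```bash
python3 -m jog '[[[0.6,0.1,0,2,0,0,0],[0.6,0.1,0,4,0,0,0],[0.6,0.1,0,5.4,0,0,0],[0.6,0.1,0,6.1,0,0,0],[0.6,0.1,0,6.4,0,0,0],[0.6,0.1,0,6.5,0,0,0],[0.6,0.1,0,6.6,0,0,0],[0.6,0.1,0,6.6,0,0,0]]]' 40; python3 -c "
from h import *
plan([.5347,-.3304,.1841],1.6)"
```

```text
time: 23.05
tool_pos: [0.5349, -0.3304, 0.1852]
tcp_rot: [2.19, 2.251, 0.0]
wrist_force: [-0.1, -0.4, -1.2]
width: 0.736
t 23.05 pos [ 0.5349 -0.3304  0.1852] shift cm [ 0.01 -0.02  0.11] turn [ 0.0007  0.0005 -0.0004] F [-0.1 -0.4 -1.2] w 0.736
```

```bash
python3 -m jog '[[[0.6,0,0,0.1,0,0,0],[0.6,0,0,0.15,0,0,0],[0.6,0,0,0.15,0,0,0]]]' 40; python3 -c "
from h import *
plan([.5347,-.3304,.1841],1.6)"
```

```text
time: 23.42
tool_pos: [0.5349, -0.3305, 0.1841]
tcp_rot: [2.19, 2.251, 0.0]
wrist_force: [-1.3, 2.0, 5.9]
width: 0.742
t 23.43 pos [ 0.5349 -0.3305  0.1841] shift cm [ 0.01 -0.02  0.  ] turn [ 0.0006  0.0004 -0.0005] F [-1.3  2.   5.9] w 0.742
```

```bash
python3 -m jog '[[[0.2,0,0,0,0,0,0],[0.15,0,0,0,0,0,0],[0.1,0,0,0,0,0,0],[0,0,0,0,0,0,0],[0,0,0,-2,0,0,0],[0,0,0,-5,0,0,0],[0,0.7,0,-9,0,0,0],[0,2,0,-14,0,0,0],[0,2,0,-15.5,0,0,0],[0,2,0,-15.5,0,0,0]]]' 40; python3 -c "
from h import *
m,im=look('wrist','w14')
cv2.imwrite('pics/w14c.png',cv2.resize(im[130:350,200:440],None,fx=2.7,fy=2.7,interpolation=cv2.INTER_CUBIC))
plan([.439,-.068,.34],-20.5)"
```

```text
time: 24.68
tool_pos: [0.5346, -0.3107, 0.3406]
tcp_rot: [2.187, 2.249, 0.001]
wrist_force: [-0.1, -0.7, -0.3]
width: 1.005
t 24.73 pos [ 0.534  -0.3104  0.3384] shift cm [24.49 -8.83 -0.18] turn [0.0005 0.0004 0.3853] F [ 0.1 -0.7 -0.9] w 1.0
```

View pics/w14c.png

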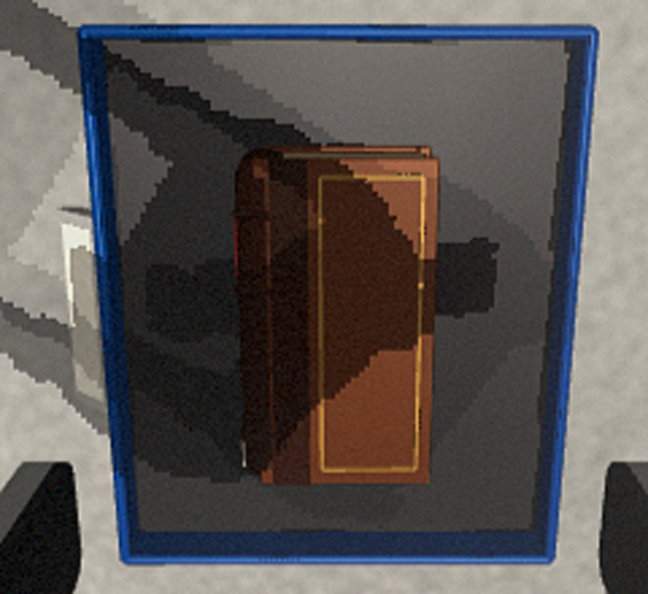

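```bash
python3 - <<'E'
from h import *
tray('w14',[(79,27),(598,27),(554,563),(121,563)],200,130,2.7)
book('w14',[(439,157),(429,484)],.064,.112,.034,200,130,2.7)
E
python3 -m jog '[[[0,5.5,-2,0,0,0,0.086],[0,11,-4,0,0,0,0.172],[0,16.5,-6,0,0,0,0.258],[0,21.5,-7.8,0,0,0,0.34],[0,24.2,-8.7,0,0,0,0.38],[0,24.5,-8.8,0,0,0,0.385],[0,24.5,-8.8,0,0,0,0.385],[0,24.5,-8.8,0,0,0,0.385]]]' 40; python3 -c "
from h import *
m,im=look('wrist','w15')
cv2.imwrite('pics/w15c.png',cv2.resize(im[160:340,220:420],None,fx=3.3,fy=3.3,interpolation=cv2.INTER_CUBIC))
plan([.439,-.068,.34],-20.5)"
```

```text
tray [ 0.5355 -0.3304] 1.5 err 0.8
len 0.1119 centre [ 0.5345 -0.3301] yaw 1.74
time: 25.72
tool_pos: [0.4398, -0.0687, 0.3377]
tcp_rot: [-2.581, -1.79, 0.001]
wrist_force: [0.7, 0.4, 0.5]
width: 0.996
t 25.77 pos [ 0.4398 -0.0688  0.3379] shift cm [ 0.04 -0.1  -0.21] turn [-0.0005  0.0003 -0.0007] F [-0.5 -0.4  0.2] w 0.998
```

View pics/w15c.png

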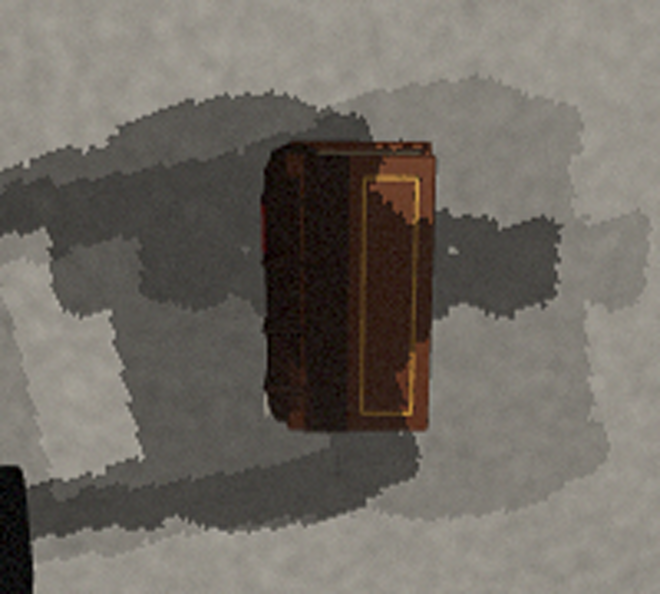

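```bash
python3 - <<'E'
from h import *
C=book('w15',[(436,155),(427,432)],.046,.08,.022,220,160,3.3)
plan([*C,.179],-20.8)
E
```

```text
len 0.0799 centre [ 0.4318 -0.0872] yaw -21.01
t 25.77 pos [ 0.4398 -0.0688  0.3379] shift cm [-2.   -0.09 15.89] turn [-0.0005  0.0003  0.0045] F [-0.5 -0.4  0.2] w 0.998
```

```bash
python3 -m jog '[[[0,-1,-0.1,4,0,0,0.006],[0,-2,-0.1,8,0,0,0.006],[0,-2,-0.1,12,0,0,0.006],[0,-2,-0.1,14.3,0,0,0.006],[0,-2,-0.1,15.5,0,0,0.006],[0,-2,-0.1,15.9,0,0,0.006],[0,-2,-0.1,15.9,0,0,0.006],[0.8,-2,-0.1,15.9,0,0,0.006],[0.8,-2,-0.1,15.9,0,0,0.006],[0.8,-2,-0.1,15.9,0,0,0.006],[0.8,-2,-0.1,15.9,0,0,0.006],[0.8,-2,-0.1,15.9,0,0,0.006]]]' 40; python3 -c "
from h import *
m,im=look('wrist','w16')
plan([.4318,-.0872,.179],-21)"
```

```text
time: 27.28
tool_pos: [0.4321, -0.0863, 0.1801]
tcp_rot: [2.585, 1.783, 0.002]
wrist_force: [-0.9, 0.5, 5.5]
width: 0.533
t 27.32 pos [ 0.4321 -0.0863  0.1801] shift cm [-0.09  0.    0.11] turn [ 0.0016 -0.0002  0.0032] F [-0.4  0.2  6.1] w 0.525
```

View pics/w16.png

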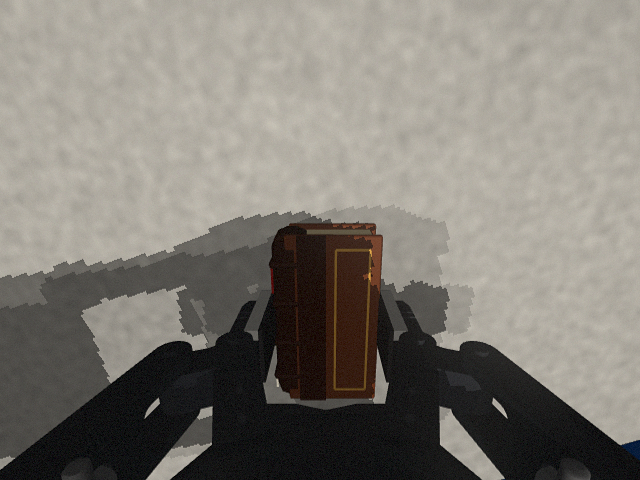

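```bash
python3 -m jog '[[[0.8,0,0,-1,0,0,0],[0.8,0,0,-3,0,0,0],[0.8,0,0,-6,0,0,0],[0.8,0,0,-9,0,0,0],[0.8,0,0,-11,0,0,0],[0.8,0,0,-11,0,0,0]]]' 40; python3 -c "
from h import *
print(intool('w16',[(382,235),(376,399)],.022))
plan([.5348,-.3292,.275],1.65)"
```

```text
time: 28.08
tool_pos: [0.4322, -0.0864, 0.2911]
tcp_rot: [2.584, 1.782, 0.004]
wrist_force: [0.8, -0.3, -1.3]
width: 0.523
[[ 39.   21.3 269.2]
 [-41.   22.6 269.2]]
t 28.07 pos [ 0.4322 -0.0864  0.2911] shift cm [-19.05  18.22   1.68] turn [ 0.0043  0.0004 -0.3922] F [ 0.8 -0.3 -1.3] w 0.523
```

```bash
python3 -m jog '[[[0.8,-1.5,1.4,0,0,0,-0.03],[0.8,-4,3.8,0.2,0,0,-0.08],[0.8,-7.2,6.9,0.6,0,0,-0.148],[0.8,-10.5,10,1,0,0,-0.216],[0.8,-13.8,13.2,1.3,0,0,-0.284],[0.8,-16.8,16,1.6,0,0,-0.345],[0.8,-18.6,17.8,1.7,0,0,-0.383],[0.8,-19,18.2,1.7,0,0,-0.392],[0.8,-19.05,18.2,1.7,0,0,-0.392],[0.8,-19.05,18.2,1.7,0,0,-0.392]]]' 40; python3 -c "
from h import *
m,im=look('wrist','w17')
plan([.5348,-.3292,.2141],1.65)"
```

```text
time: 29.32
tool_pos: [0.5333, -0.3279, 0.2716]
tcp_rot: [-2.188, -2.252, 0.0]
wrist_force: [-1.0, 0.4, -0.7]
width: 0.527
t 29.38 pos [ 0.5334 -0.3279  0.2719] shift cm [-0.14  0.14  5.78] turn [-0.0008 -0.0007  0.0002] F [-1.   0.  -1.3] w 0.526
```

View pics/w17.png

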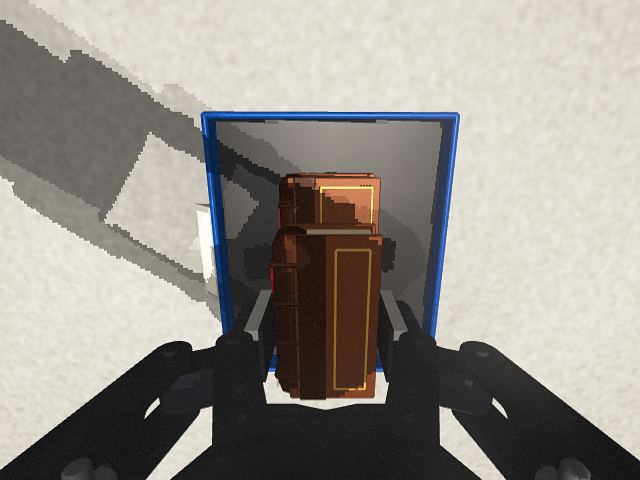

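```bash
python3 -m jog '[[[0.8,-0.1,0.1,2,0,0,0],[0.8,-0.1,0.1,3.8,0,0,0],[0.8,-0.1,0.1,4.9,0,0,0],[0.8,-0.1,0.1,5.4,0,0,0],[0.8,-0.1,0.1,5.6,0,0,0],[0.8,-0.1,0.1,5.65,0,0,0],[0.8,-0.1,0.1,5.65,0,0,0]]]' 40; python3 -c "
from h import *
plan([.5348,-.3292,.2141],1.65)"
```

```text
time: 30.25
tool_pos: [0.5352, -0.3302, 0.2163]
tcp_rot: [2.189, 2.252, 0.0]
wrist_force: [1.0, 0.2, -1.1]
width: 0.527
t 30.25 pos [ 0.5352 -0.3302  0.2163] shift cm [ 0.1  -0.03  0.22] turn [ 0.0009  0.0007 -0.0003] F [ 1.   0.2 -1.1] w 0.527
```

```bash
python3 -m jog '[[[0.8,0.07,-0.03,0.1,0,0,0],[0.8,0.07,-0.03,0.2,0,0,0],[0.8,0.07,-0.03,0.25,0,0,0],[0.8,0.07,-0.03,0.25,0,0,0]]]' 40; python3 -c "
from h import *
plan([.5348,-.3292,.2141],1.65)"
```

```text
time: 30.75
tool_pos: [0.5347, -0.3293, 0.2142]
tcp_rot: [2.189, 2.253, 0.0]
wrist_force: [-1.5, 0.8, 5.7]
width: 0.529
t 30.75 pos [ 0.5347 -0.3293  0.2142] shift cm [0.01 0.01 0.01] turn [ 0.0003  0.0002 -0.0003] F [-1.5  0.8  5.7] w 0.529
```

```bash
python3 -m jog '[[[0.4,0,0,0,0,0,0],[0.3,0,0,0,0,0,0],[0.1,0,0,0,0,0,0],[0,0,0,0,0,0,0],[0,0,0,-2,0,0,0],[0,0,0,-5,0,0,0],[0,0.7,0,-9,0,0,0],[0,2,0,-12.5,0,0,0],[0,2,0,-12.5,0,0,0],[0,2,0,-12.5,0,0,0]]]' 40; python3 -c "
from h import *
m,im=look('wrist','w18')
cv2.imwrite('pics/w18c.png',cv2.resize(im[130:350,200:440],None,fx=2.7,fy=2.7,interpolation=cv2.INTER_CUBIC))
look('top','top2')"
```

```text
time: 32.0
tool_pos: [0.5338, -0.3092, 0.3388]
tcp_rot: [2.189, 2.252, -0.0]
wrist_force: [0.0, -0.2, -0.4]
width: 1.0
```

View pics/w18c.png

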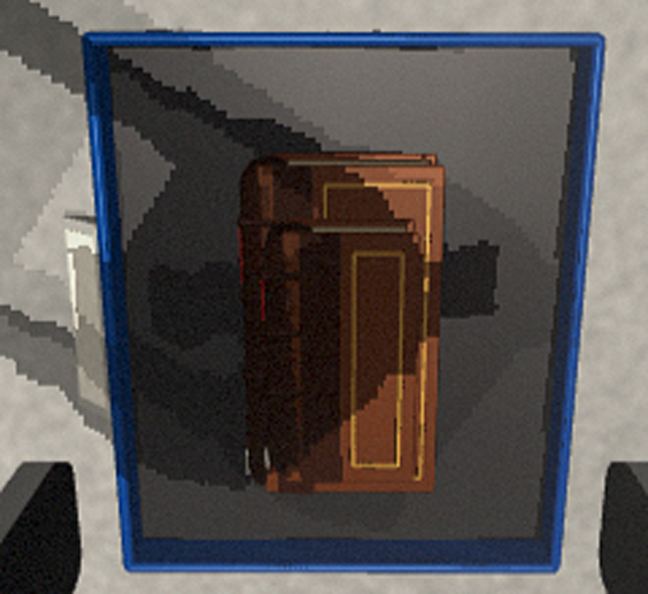

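View pics/top2.png

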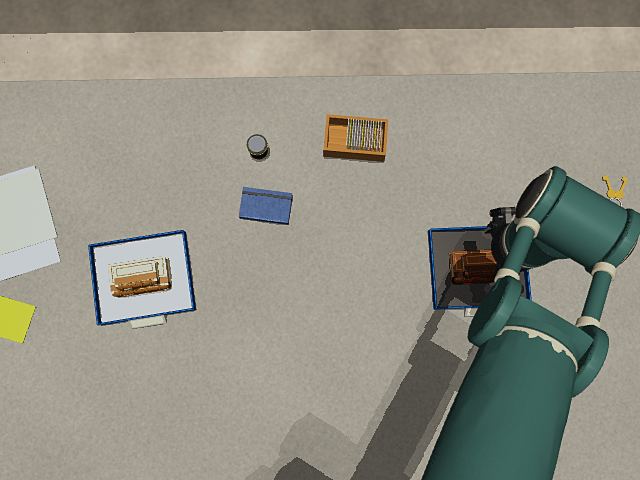

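```bash
python3 - <<'E'
from h import *
tray('w18',[(83,33),(605,35),(560,572),(125,572)],200,130,2.7)
book('w18',[(444,165),(434,492)],.064,.112,.034,200,130,2.7)
book('w18',[(423,235),(413,482)],.046,.08,.056,200,130,2.7)
a=cv2.imread('pics/top0.png').astype(int);b=cv2.imread('pics/top2.png').astype(int)
for n,(x0,y0,x1,y1) in dict(note=(235,182,297,228),loupe=(243,130,272,163),box=(318,110,392,165)).items():
    print(n,np.abs(a-b)[y0:y1,x0:x1].max())
E
```

```text
tray [ 0.5356 -0.3305] 1.56 err 0.6
len 0.1117 centre [ 0.5345 -0.3301] yaw 1.88
len 0.0791 centre [ 0.5349 -0.3303] yaw 0.97
note 13
loupe 14
box 18
```

```bash
python3 -c "
from workcell import bot
print(bot.finish_job())"
```

```text
the job is handed in; nothing more can be done
None
```

The four books are packed as asked and the job is handed in; robot time was about 32 s of the 112 s allowed. In each tray the larger book went in first and the smaller one on top. Each was lowered until the wrist force showed contact, about 3–6 N, before I released it.

| Last wrist-camera check | Larger book from tray centre | Smaller book from larger | Angles (larger / smaller / tray) |
|---|---|---|---|
| White tray | about 1 mm | under 1 mm | 8.3° / 7.8° / 8.0° |
| Grey tray | about 1 mm | under 1 mm | 1.9° / 1.0° / 1.6° |

- **Spines:** all four face the label holders.
- **Things left alone:** top-camera pictures from before and after show no change at the notebook, loupe or slip box beyond image noise.
- **Disagreements:** the top and wrist cameras placed the trays up to about 2 mm apart, within the calibration limit, and I used the wrist camera. The small calf book measured 79.1 mm long against the 80 mm given because its edges were in shadow, so its angle is good to only about 1°.

No check failed.

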